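Hold a drawer front against the fitting jig

TASK

Clear the amber spice jar off the plywood fitting jig and stand it on the round cork trivet. Then take the small cream drawer front by its dark wooden pull, bring it upright onto the jig's bed, and with its flat back press it squarely and centrally against the sprung metal plate with a steady push of about 10 N (the orange pointer over the green band, never above 20 N), so that someone can screw it on from behind. Finish while still holding it pressed there, without disturbing the mug, the tin or the screwdriver.

Things in the scene. Friction and masses are not known exactly. Their poses are not given: they have to be found in the camera images.
- jig: Fitting jig fixed to the worktop. Origin on the worktop below the pressing face of the sprung plate at rest. x points from the bed into the plate (the push direction), y along the plate, z up. Plywood bed: top at z = 15 mm, x = -145 to 95 mm, y = +-95 mm. Behind the plate a fixed wooden block, x = 45 to 90 mm, 170 mm wide, top at z = 100 mm.
- plate_face (a point): Middle of the plate's pressing face in its rest position, fixed in the jig's frame at x = 0, y = 0, z = 65 mm (50 mm above the bed); axes as the jig's. The face is flat, 150 mm wide, from z = 17 to 95 mm.
- plate (a joint): Travel of the aluminium plate along the jig's +x (m): 0 at rest, stop at 0.026. Its spring resists with 1 N per mm (10 N at 0.010), friction 0.2 N, no preload. The orange pointer on the plate moves with it over the block's top; its tip is over the green band at 6 to 14 mm of travel.
- pull (a point): Centre of the pull of the cream drawer front, a loose upright panel 160 wide (y), 100 high, 20 thick (mm), 0.25 kg, on its lower edge on the worktop. x from pull to flat back, z up. Pull: dark flat-sided block 24 wide (y), 28 high, 40 mm out of the face. This point is 42 mm before the flat back, 22 mm before the face, mid-width, 50 mm above the lower edge.
- jar_mid (a point): Centre (half-way up) of the amber spice jar with red cap, 52 mm in diameter, 85 mm high, about 0.2 kg, standing upright on the jig's bed before the plate; z up.
- trivet: Round cork trivet fixed on the worktop, 130 mm in diameter, 6 mm thick; origin at the centre of its underside. The front and the trivet may change sides.
- mug: Bystander: red mug, 80 mm in diameter, 90 mm high, handle to its +y; origin at the centre of its underside. Leave alone.
- tin: Bystander: steel tin, 66 mm in diameter, 90 mm high; origin at the centre of its underside. Leave alone.
- driver: Bystander: screwdriver lying on the worktop behind the jig; origin at its underside, length along x. Leave alone.

How it is judged (in metres and radians):
On the way, in this order (a step that is already met when the one before it is completed fails the run):
1. the jar stands upright on the trivet, let go (horizontal distance between jar_mid and trivet below 0.05 m and z of jar_mid in the frame of trivet below 0.054 m and angle between jar_mid's own z axis and vertical below 0.15 rad and contact force between jar and the fingers below 0.1 N), for 0.2 s.
2. the front is pressed against the plate with 5 to 15 N (contact force between front and plate between 5 and 15 N), for 0.4 s.
At the end, for the whole second after the job is handed in: The fingers still hold the front upright, square to the plate (0.09 rad), centred within 10 mm, at most 8 mm above the bed, pressing the plate with 5 to 15 N (travel 4.5 to 15.5 mm); the jar stands upright on the trivet, centres within 50 mm (all of step 2 and horizontal distance between jar_mid and trivet below 0.05 m and z of jar_mid in the frame of trivet below 0.054 m and angle between jar_mid's own z axis and vertical below 0.15 rad and value of joint plate between 0.0045 and 0.0155 m and contact force between front and the fingers above 2 N and y of pull in the frame of plate_face between -0.01 and 0.01 m and z of pull in the frame of plate_face below 0.008 m and x of pull in the frame of plate_face below -0.02 m and angle between pull's own z axis and vertical below 0.09 rad and angle between the x axis of pull and the x axis of jig, either way round below 0.09 rad); the arm keeps its last pose, push and grip.
It fails at once if the front is pressed against the plate with more than 20 N (contact force between front and plate above 20 N).
It fails at once if mug, tin or screwdriver moved by more than 30 mm (distance of any of mug, tin, driver from where it was at the start of the episode above 0.03 m).
It also fails if it takes over 61 s, if anything falls off the work surface, if the arm or the gripper's body presses on something with over 40 N, if the wrist force passes 120 N, or if a joint passes its speed limit or range.

ROBOT

A 6-joint arm with a two-finger parallel gripper is mounted at the origin on the work surface. World frame = base frame: x ahead of the robot, y to its left, z up, the work surface at z = 0. Lengths are in m, angles in degrees, forces in N, time in s.
With the tool pointing down it reaches from about 0.35 to 0.875 m from the base axis. Payload 4.2 kg.
Tool frame: the origin (TCP) lies midway between the tips of the shut fingers; the grasp point (between the pads) lies 19 mm behind it; z points along the fingers, y is the line along which they close (so a half turn about z gives the same grasp; the last joint's range is limited). The gripper opens to 87 mm and grips with 3 to 60 N. Pads are 19 mm wide; open, the fingers measure 117 mm over their backs; the gripper's body (75 mm by 190 mm) begins 51 mm behind the grasp point.
Start: joints at [-56.574, 22.042, 0.453, 0, -68.411, -14.817], TCP at [0.199, -0.592, 0.223] pointing down, gripper open.
Joint ranges: [-179.83, 179.83], [-69.29, 118.12], [-61.27, 80.66], [-181.25, 117.63], [-171.15, -9.14], [-177.46, 177.46]. Speed limits (degrees/s): [159.86, 159.86, 180, 180, 180, 180].

INTERFACE

Orientations are given as a 3x3 rotation matrix whose columns are the frame's x, y, z axes.
In Python, from station import r, cams gives the robot as it stands.
- The arm moves only by the tool play_rows, never from a script. Its argument "commands" is text: rows parted by semicolons, each of 6 numbers parted by spaces: the shift along the world's x, y, z normalised to -1 to 1, where 1 is 30 mm, then the turn, a rotation vector about the world's x, y, z normalised to -1 to 1, where 1 is 0.15 rad. A call has 1 to 20 rows; each row shifts and turns the commanded pose from where the row before left it; what a row does not reach is not made up. A row lasts 1/10 s, in which the tool goes at most 50 mm and 8.59 degrees, less where a joint would pass 70% of its speed; a pose out of reach is approached as far as the arm can. A call with a number of a shift or a turn outside -1 to 1 is refused whole. A call with a gripper value outside its range is refused whole. "grip" is the finger opening in mm, from 0 to 87, set as the call begins (left out, the last holds). The fingers move at their own pace and stop on an object; the grip force is fixed at half the most. Time passes only in rows, so rows that do not move let the fingers close. It gives the time, the measured TCP pose, the force, the opening and the grip force at its end, in the units of the state.
- r.sense(): the state, without advancing time (a new reading comes with each control period).
- cams.capture(name): name is "scene" or "top" or "wrist"; returns (picture, depth): 420x560x3 uint8, blue, green, red; 420x560 float32, m along the optical axis (not along the pixel's ray), 0 where there is no reading.
- cams.camera_info(name): a dict with "mtx" (3x3 intrinsics, pixels), "R" (3x3) and "t" (3): a world point X has camera coordinates R X + t. Camera axes: x right, y down, z forward; pixel columns grow to the right and rows downward; lengths in m; the calibration is good to about 2 mm. A picture is of the moment at which its call begins: read the wrist's pose just before it. camera_info takes no time and is no camera call; for the wrist camera it gives the pose at the moment of the call.
- r.finish_job(): hands the job in; it is judged then, once.
The state is a dict: "time_s": time; "joints": joint angles; "joint_velocities": joint speeds; "effort": joint torques, N m; "tcp_pos": TCP position; "ee_rot": TCP orientation; "wrist_force": force on the tool from outside, world axes, zero at the start; "moment": the same for the moment, N m; "gripper_width": opening from 0.0 (shut) to 1.0 (fully open); "gripper_force": force on a finger pad.
Only numpy, scipy, OpenCV 4.12 (cv2) and the standard library are available. Lean on these libraries where they do the work, as an engineer would, in place of code of your own. Each camera call takes 0.05 s, during which the arm holds its last target. There are 200 camera calls.

## Working session

There is one attempt and no reset: what is moved stays moved. The work goes in short steps, Python scripts to look and compute and a tool call to move; the robot and the scene stay as the last step left them, time stands still between calls to the robot, and variables do not carry over. Pictures are saved under pics/ and viewed, at most 10 in all, crops included, and the job is handed in when it is done.

Besides the shell and the picture viewer there is one more tool, called after "Call:" as name(argument=value, ...), one argument or row to a line, values as JSON. play_rows: Moves the arm, as the interface text tells. Scaled input: -1 to 1 covers 30 mm each way for a shift and 0.15 rad each way for a turn. Its arguments: {"type":"object","properties":{"commands":{"type":"string"},"grip":{"type":"number"}},"required":["commands"]}

```bash
ls; mkdir -p pics; python3 - <<'E'
from station import r,cams
import cv2,numpy as np
s=r.sense();print(s)
for n in("scene","top"):
    im,d=cams.capture(n);cv2.imwrite(f"pics/{n}0.png",im);np.savez(f"pics/{n}0.npz",im=im,d=d,**cams.camera_info(n))
    print(n,cams.camera_info(n))
E
```

```text
pics
{'time_s': 0.0, 'joints': array([-5.65742479e+01,  2.20899063e+01,  3.77621263e-01, -2.93085703e-02,
       -6.84091923e+01, -1.48164575e+01]), 'joint_velocities': array([-0.01679655, -0.01388415, -0.0154186 ,  0.04010503,  0.03040246,
        0.02172496]), 'effort': array([-3.64465559e-04, -3.90665495e+01,  1.87402725e+01,  4.22004819e+00,
        1.08844033e-02, -2.06193672e-04]), 'tcp_pos': array([ 0.19926655, -0.59173759,  0.22145303]), 'ee_rot': array([[-9.47776835e-01, -3.18933343e-01, -7.70919259e-04],
       [-3.18934264e-01,  9.47774661e-01,  2.03147355e-03],
       [ 8.27530882e-05,  2.17125614e-03, -9.99997639e-01]]), 'wrist_force': array([-0.27843489, -0.11161849, -0.14174816]), 'moment': array([ 0.05171833, -0.03296427, -0.0227546 ]), 'gripper_force': 0.0, 'gripper_width': 0.9996322366414262}
scene {'mtx': array([[467.90555255,   0.        , 277.58266312],
       [  0.        , 467.90555255, 207.9984719 ],
       [  0.        ,   0.        ,   1.        ]]), 'R': array([[-0.19730841,  0.98030688, -0.0082349 ],
       [ 0.64839803,  0.12419492, -0.75110294],
       [-0.73528864, -0.15353842, -0.66013375]]), 't': array([ 0.11173493, -0.35724268,  1.50576283])}
top {'mtx': array([[514.46580772,   0.        , 288.04126683],
       [  0.        , 514.46580772, 213.15270085],
       [  0.        ,   0.        ,   1.        ]]), 'R': array([[-0.00768408, -0.99995543,  0.00548503],
       [-0.99481693,  0.0070882 , -0.10143483],
       [ 0.10139143, -0.00623604, -0.99482707]]), 't': array([0.01399941, 0.5855372 , 1.28378933])}
```

View pics/scene0.png

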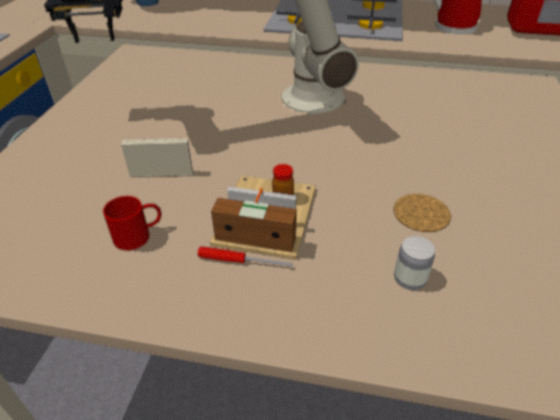

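View pics/top0.png

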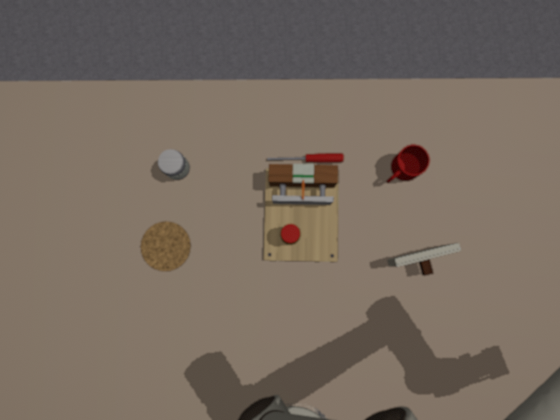

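The scene view shows the jar on the jig at (283,180), the front at (158,158), the mug at (128,222), the tin at (415,262) and the trivet at (422,211). In the top view the jar cap is at (290,234), the trivet at (165,246), the plate at row ~199, the front from (397,263) to (460,247), and its pull on the robot side at (427,268).

```bash
cat >h.py <<'E'
import numpy as np,cv2
def load(n):
    z=np.load(f"pics/{n}.npz");return z
def ray(z,uv,h):
    """pixels -> world points on plane z=h"""
    uv=np.atleast_2d(uv).astype(float);R,t=z['R'],z['t']
    d=(np.linalg.inv(z['mtx'])@np.c_[uv,np.ones(len(uv))].T).T@R
    c=-R.T@t
    return c+d*((h-c[2])/d[:,2])[:,None]
def cloud(z):
    d=z['d'];v,u=np.indices(d.shape)
    p=np.stack([u,v,np.ones_like(u)],-1)@np.linalg.inv(z['mtx']).T*d[...,None]
    return (p-z['t'])@z['R']
def blob(m,roi=None):
    m=m.astype(np.uint8)
    if roi: k=np.zeros_like(m);a,b,c,d=roi;k[b:d,a:c]=1;m=m*k
    cs,_=cv2.findContours(m,cv2.RETR_EXTERNAL,cv2.CHAIN_APPROX_NONE)
    c=max(cs,key=cv2.contourArea);return c
E
python3 - <<'E'
from h import *
z=load("top0");im=z['im'];hsv=cv2.cvtColor(im,cv2.COLOR_BGR2HSV);H,S,V=cv2.split(hsv);P=cloud(z);Z=P[...,2]
print("cam",-z['R'].T@z['t'])
def rep(name,m,roi,h):
    c=blob(m,roi);rect=cv2.minAreaRect(c)
    mm=np.zeros_like(V);cv2.drawContours(mm,[c],-1,1,-1);mm=mm>0
    M=cv2.moments(c);uv=(M['m10']/M['m00'],M['m01']/M['m00'])
    b=ray(z,cv2.boxPoints(rect),h)
    print(name,np.round(rect[0],1),np.round(uv,1),"depthZ",np.round(np.median(Z[mm]),4),"ctr",np.round(ray(z,uv,h)[0],4),"sides",np.round([np.linalg.norm(b[0]-b[1]),np.linalg.norm(b[1]-b[2])],4),"\n",np.round(b[:,:2],4).tolist())
red=((H<8)|(H>172))&(S>150)&(V>60)
rep("jarcap",red,(270,220,312,250),.1)
rep("trivet",(S>110)&(H<25)&(Z<.03),(130,210,200,280),.006)
rep("front",(Z>.08)&(Z<.12),(385,235,470,270),.1)
rep("pull",(Z>.04)&(Z<.09),(400,255,450,290),.064)
rep("tin",(Z>.07)&(Z<.12),(150,140,195,190),.09)
rep("bed",(Z>.008)&(Z<.03),(255,180,345,270),.015)
rep("plate",(Z>.075)&(Z<.11)&(S<60),(265,190,340,210),.095)
rep("block",(Z>.08)&(Z<.12),(262,155,345,192),.1)
for p in [(427,268),(302,240),(290,234),(302,199),(165,246),(302,175)]: print(p,hsv[p[1],p[0]],np.round(P[p[1],p[0]],4))
E
```

```text
cam [0.45244466 0.01785414 1.33646545]
jarcap [290. 233.] [290.  233.1] depthZ 0.0999 ctr [0.5301 0.0058 0.1   ] sides [0.0434 0.0434] 
 [[0.5523, 0.0273], [0.552, -0.0161], [0.5086, -0.0157], [0.5089, 0.0276]]
trivet [165. 246.] [165.1 245.9] depthZ 0.0062 ctr [0.5053 0.3272 0.006 ] sides [0.1228 0.1221] 
 [[0.5045, 0.4138], [0.592, 0.3277], [0.5058, 0.2412], [0.4194, 0.3274]]
front [427.1 254.9] [427.  254.9] depthZ 0.0999 ctr [ 0.4755 -0.3226  0.1   ] sides [0.1638 0.0202] 
 [[0.4664, -0.2412], [0.5045, -0.4004], [0.4847, -0.4046], [0.4467, -0.2456]]
pull [426.4 267.5] [426.3 267.5] depthZ 0.0638 ctr [ 0.4451 -0.3298  0.064 ] sides [0.0289 0.0372] 
 [[0.4599, -0.3119], [0.4666, -0.34], [0.4302, -0.3478], [0.4236, -0.3198]]
tin [171.6 162.2] [171.6 162.4] depthZ 0.0898 ctr [0.7067 0.2952 0.09  ] sides [0.0635 0.0652] 
 [[0.7221, 0.3382], [0.7508, 0.2816], [0.6926, 0.2523], [0.6642, 0.3087]]
bed [301.8 220.9] [301.1 229.7] depthZ 0.0156 ctr [ 0.5441 -0.0237  0.015 ] sides [0.2075 0.193 ] 
 [[0.4668, 0.0727], [0.6743, 0.0671], [0.6682, -0.1258], [0.4608, -0.1171]]
plate [302.5 199. ] [302.9 199. ] depthZ 0.0947 ctr [ 0.6133 -0.0263  0.095 ] sides [0.0143 0.1486] 
 [[0.609, 0.049], [0.6233, 0.0485], [0.6177, -0.1], [0.6034, -0.0993]]
block [303.5 177.5] [303.4 173.8] depthZ 0.1004 ctr [ 0.6744 -0.028   0.1   ] sides [0.1684 0.0665] 
 [[0.6993, 0.0556], [0.6982, -0.1128], [0.6317, -0.1116], [0.6328, 0.0559]]
(427, 268) [ 10 158  58] [ 0.4439 -0.3316  0.0631]
(302, 240) [ 19  90 142] [ 0.5175 -0.0257  0.0162]
(290, 234) [  1 207 133] [0.528  0.0058 0.0995]
(302, 199) [  8  56 122] [ 0.6116 -0.0237  0.1082]
(165, 246) [ 18 122 125] [0.5052 0.3279 0.0043]
(302, 175) [ 64 100 107] [ 0.6716 -0.0246  0.0999]
```

Call:
play_rows(
  commands="0.552 0.997 0 0 0 -0.108;0.552 0.997 0 0 0 -0.108;0.552 0.997 0 0 0 -0.108;0.552 0.997 0 0 0 -0.108;0.552 0.997 0 0 0 -0.108;0.552 0.997 0 0 0 -0.108;0.552 0.997 0 0 0 -0.108;0.552 0.997 0 0 0 -0.108;0.552 0.997 0 0 0 -0.108;0.552 0.997 0 0 0 -0.108;0.552 0.997 0 0 0 -0.108;0.552 0.997 0 0 0 -0.108;0.552 0.997 0 0 0 -0.108;0.552 0.997 0 0 0 -0.108;0.552 0.997 0 0 0 -0.108;0.552 0.997 0 0 0 -0.108;0.552 0.997 0 0 0 -0.108;0.552 0.997 0 0 0 -0.108;0.552 0.997 0 0 0 -0.108;0.552 0.997 0 0 0 -0.108",
  grip=87,
)

```text
time_s: 2.1
tcp_pos: [0.5309, 0.0072, 0.2222]
ee_rot: [[-1.0, -0.0, -0.001], [-0.0, 1.0, -0.0], [0.001, -0.0, -1.0]]
wrist_force: [0.1, 0.8, -0.3]
gripper_width: 1.0
gripper_force: 0.0
```

Call:
play_rows(
  commands="0 0 0 0 0 0;0 0 0 0 0 0",
)

```text
time_s: 2.3
tcp_pos: [0.5303, 0.0064, 0.2218]
ee_rot: [[-1.0, -0.002, -0.002], [-0.002, 1.0, -0.0], [0.002, -0.0, -1.0]]
wrist_force: [-0.6, -1.0, -0.6]
gripper_width: 0.997
gripper_force: 0.0
```

```bash
python3 - <<'E'
from station import r,cams
import cv2,numpy as np
s=r.sense();print(s['joints'],s['tcp_pos'],s['ee_rot'])
i=cams.camera_info("wrist");im,d=cams.capture("wrist");cv2.imwrite("pics/w1.png",im);np.savez("pics/w1.npz",im=im,d=d,**i)
im,d=cams.capture("scene");cv2.imwrite("pics/s1.png",im)
E
```

```text
[ 1.82145278e+01  1.29104735e+01 -1.27864305e+01 -1.55676482e-02
 -6.44040632e+01 -1.08085946e+02] [0.53032488 0.00636052 0.22182203] [[-9.99996206e-01 -2.12685009e-03 -1.75049076e-03]
 [-2.12629649e-03  9.99997689e-01 -3.18055607e-04]
 [ 1.75116317e-03 -3.14332338e-04 -9.99998417e-01]]
```

View pics/w1.png

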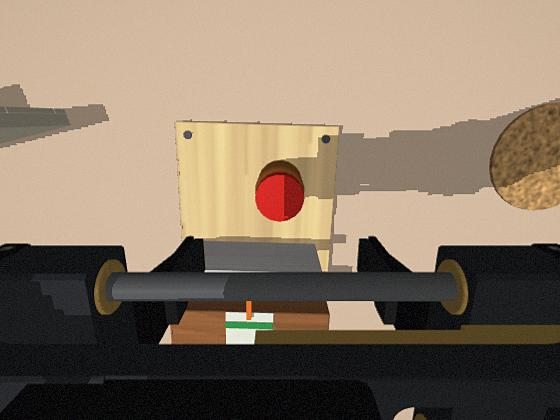

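View pics/s1.png

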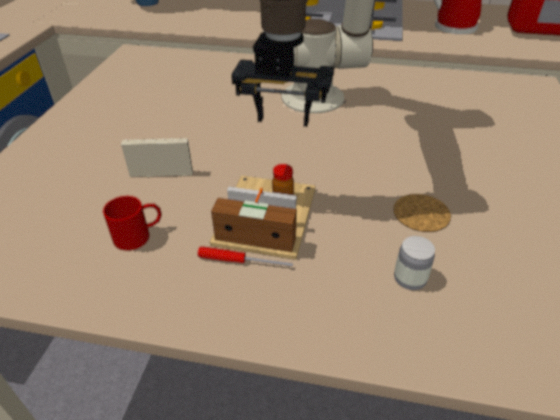

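The wrist view shows the jar cap at (280,197), the bed edge corners at (177,121) and (342,126), and the plate top at row ~243. In the scene view the gripper is above the jig with its wide side along y, clear of everything.

```bash
python3 - <<'E'
from h import *
z=load("w1");im=z['im'];hsv=cv2.cvtColor(im,cv2.COLOR_BGR2HSV);H,S,V=cv2.split(hsv);P=cloud(z);Z=P[...,2]
red=((H<8)|(H>172))&(S>180)&(V>60)&(Z>.095)
c=blob(red,(240,150,320,230));(u,v),rad=cv2.minEnclosingCircle(c);print("cap",u,v,rad,ray(z,(u,v),.1),np.median(Z[red]))
m=(abs(Z-.015)<.006); 
# bed edges by mask per row/col
def fit(uv,h): 
    p=ray(z,uv,h)[:,:2]; return cv2.fitLine(p.astype(np.float32),cv2.DIST_HUBER,0,.001,.001).ravel()
L=[];Rr=[];T=[]
for v in range(135,230,4):
    x=np.where(m[v,150:300])[0]; L.append((150+x[0],v))
for u in range(195,325,4):
    y=np.where(m[100:160,u])[0]; T.append((u,100+y[0]))
for n,q in(("left(-y)",L),("near",T)):
    l=fit(q,.015);print(n,l,np.degrees(np.arctan2(l[1],l[0])))
# plate near face top edge
m=(Z>.085)&(Z<.1)&(S<90); q=[]
for u in range(210,320,4):
    y=np.where(m[225:275,u])[0]
    if len(y): q.append((u,225+y[0]))
l=fit(q,.095);print("plate",l,np.degrees(np.arctan2(l[1],l[0])),len(q))
E
```

```text
cap 279.1997985839844 196.89093017578125 24.297645568847656 [[0.52885242 0.00468243 0.1       ]] 0.10026039087583404
left(-y) [ 0.9996166  -0.02768721  0.52854156 -0.1175299 ] -1.5865631
near [ 0.02753049  0.999621    0.46351057 -0.02448857] 88.42242
plate [ 0.03340524  0.99944186  0.6034739  -0.02106391] 88.08566 28
```

Call:
play_rows(
  commands="0 0 -0.8 0 0 0;0 0 -0.8 0 0 0;0 0 -0.8 0 0 0;0 0 -0.8 0 0 0;0 0 -0.8 0 0 0",
)

```text
time_s: 2.9
tcp_pos: [0.5301, 0.0047, 0.102]
ee_rot: [[-1.0, 0.001, 0.0], [0.001, 1.0, 0.0], [-0.0, 0.0, -1.0]]
wrist_force: [-0.4, -0.4, -1.7]
gripper_width: 0.999
gripper_force: 0.0
```

Call:
play_rows(
  commands="0 0 -0.7 0 0 0;0 0 -0.7 0 0 0;0 0 -0.6 0 0 0",
)

```text
time_s: 3.2
tcp_pos: [0.5299, 0.0046, 0.0418]
ee_rot: [[-1.0, 0.001, -0.001], [0.001, 1.0, -0.0], [0.001, -0.0, -1.0]]
wrist_force: [0.5, 1.1, 0.6]
gripper_width: 1.0
gripper_force: 0.0
```

Call:
play_rows(
  commands="0 0 0 0 0 0;0 0 0 0 0 0;0 0 0 0 0 0;0 0 0 0 0 0;0 0 0 0 0 0;0 0 0 0 0 0;0 0 0 0 0 0;0 0 0 0 0 0",
  grip=40,
)

```text
time_s: 4.0
tcp_pos: [0.531, 0.0059, 0.0433]
ee_rot: [[-1.0, -0.001, 0.001], [-0.001, 1.0, -0.0], [-0.001, -0.0, -1.0]]
wrist_force: [-0.8, -0.7, 5.5]
gripper_width: 0.589
gripper_force: 30.0
```

Call:
play_rows(
  commands="0 0 0.5 0 0 0;0 0 0.7 0 0 0;0 0 0.7 0 0 0;0 0.5 0 0 0 0;-0.1 0.9 0 0 0 0;-0.1 0.9 0 0 0 0;-0.1 0.9 0 0 0 0;-0.1 0.9 0 0 0 0;-0.1 0.9 0 0 0 0;-0.1 0.9 0 0 0 0;-0.1 0.9 0 0 0 0;-0.1 0.9 0 0 0 0;0 0.9 0 0 0 0;0 0.9 0 0 0 0;0 0.9 0 0 0 0;0 0.3 0 0 0 0;0 0 0 0 0 0;0 0 -0.6 0 0 0;0 0 -0.6 0 0 0;0 0 -0.5 0 0 0",
)

```text
time_s: 6.0
tcp_pos: [0.5057, 0.3251, 0.047]
ee_rot: [[-1.0, 0.001, -0.002], [0.001, 1.0, -0.002], [0.002, -0.002, -1.0]]
wrist_force: [0.2, 0.3, -3.4]
gripper_width: 0.588
gripper_force: 30.0
```

Call:
play_rows(
  commands="0 0 0 0 0 0;0 0 -0.2 0 0 0;0 0 -0.2 0 0 0;0 0 0 0 0 0;0 0 0 0 0 0",
)

```text
time_s: 6.5
tcp_pos: [0.5068, 0.327, 0.0368]
ee_rot: [[-1.0, -0.001, 0.0], [-0.001, 1.0, 0.0], [-0.0, 0.0, -1.0]]
wrist_force: [-0.5, -0.6, -3.2]
gripper_width: 0.589
gripper_force: 30.0
```

Call:
play_rows(
  commands="0 0 -0.07 0 0 0;0 0 -0.03 0 0 0;0 0 0 0 0 0;0 0 0 0 0 0",
)

```text
time_s: 6.9
tcp_pos: [0.5069, 0.3273, 0.0344]
ee_rot: [[-1.0, -0.001, 0.001], [-0.001, 1.0, 0.001], [-0.001, 0.001, -1.0]]
wrist_force: [-1.5, 0.3, 3.3]
gripper_width: 0.59
gripper_force: 30.0
```

Call:
play_rows(
  commands="0 0 0 0 0 0;0 0 0 0 0 0;0 0 0 0 0 0;0 0 0 0 0 0;0 0 0 0 0 0;0 0 0 0 0 0;0 0 0.5 0 0 0;0 0 0.9 0 0 0;0 0 0.9 0 0 0;0 0 0.9 0 0 0;0 0 0.9 0 0 0;0 0 0.9 0 0 0;0 0 0.9 0 0 0;0 0 0 0 0 0",
  grip=87,
)

```text
time_s: 8.3
tcp_pos: [0.5086, 0.3283, 0.2153]
ee_rot: [[-1.0, -0.001, 0.007], [-0.001, 1.0, 0.006], [-0.007, 0.006, -1.0]]
wrist_force: [0.0, -0.0, 0.6]
gripper_width: 0.999
gripper_force: 0.0
```

```bash
python3 - <<'E'
from station import r,cams
from h import *
im,d=cams.capture("top");np.savez("pics/t2.npz",im=im,d=d,**cams.camera_info("top"));cv2.imwrite("pics/t2.png",im)
i=cams.camera_info("wrist");im,d=cams.capture("wrist");np.savez("pics/w2.npz",im=im,d=d,**i)
z=load("w2");H,S,V=cv2.split(cv2.cvtColor(z['im'],cv2.COLOR_BGR2HSV));Z=cloud(z)[...,2]
c=blob(((H<8)|(H>172))&(S>180)&(V>60)&(Z>.07));(u,v),rad=cv2.minEnclosingCircle(c)
print("cap",ray(z,(u,v),.091),np.round(Z[int(v),int(u)],4)); s=r.sense();print(s['tcp_pos'],s['joints'])
E
```

```text
cap [[0.50401787 0.32706109 0.091     ]] 0.091
[0.50656251 0.32700075 0.21100874] [ 4.81989715e+01  2.03309395e+01 -3.84823529e+00 -2.80601237e-02
 -6.57495239e+01 -1.38152172e+02]
```

Call:
play_rows(
  commands="-0.1 -0.967 0 0 0 0.078;-0.1 -0.967 0 0 0 0.078;-0.1 -0.967 0 0 0 0.078;-0.1 -0.967 0 0 0 0.078;-0.1 -0.967 0 0 0 0.078;-0.1 -0.967 0 0 0 0.078;-0.1 -0.967 0 0 0 0.078;-0.1 -0.967 0 0 0 0.078;-0.1 -0.967 0 0 0 0.078;-0.1 -0.967 0 0 0 0.078;-0.1 -0.967 0 0 0 0.078;-0.1 -0.967 0 0 0 0.078;-0.1 -0.967 0 0 0 0.078;-0.1 -0.967 0 0 0 0.078;-0.1 -0.967 0 0 0 0.078;-0.1 -0.967 0 0 0 0.078;-0.1 -0.967 0 0 0 0.078;-0.1 -0.967 0 0 0 0.078;-0.1 -0.967 0 0 0 0.078;-0.1 -0.967 0 0 0 0.078",
)

```text
time_s: 10.4
tcp_pos: [0.4456, -0.2542, 0.2091]
ee_rot: [[-0.972, -0.233, -0.003], [-0.233, 0.972, 0.001], [0.002, 0.002, -1.0]]
wrist_force: [0.2, -0.1, 0.3]
gripper_width: 0.996
gripper_force: 0.0
```

Call:
play_rows(
  commands="-0.21 -0.478 -0.34 0.135 -0.566 0;-0.21 -0.478 -0.34 0.135 -0.566 0;-0.21 -0.478 -0.34 0.135 -0.566 0;-0.21 -0.478 -0.34 0.135 -0.566 0;-0.21 -0.478 -0.34 0.135 -0.566 0;-0.21 -0.478 -0.34 0.135 -0.566 0;0 0 0 0 0 0;0 0 0 0 0 0",
)

```text
time_s: 11.2
tcp_pos: [0.4076, -0.3398, 0.1481]
ee_rot: [[-0.844, -0.23, 0.484], [-0.198, 0.973, 0.116], [-0.498, 0.002, -0.867]]
wrist_force: [0.3, 0.5, 0.4]
gripper_width: 1.001
gripper_force: 0.0
```

```bash
python3 - <<'E'
from station import r,cams
from h import *
s=r.sense();print(s['joints'],s['tcp_pos'],s['ee_rot'])
i=cams.camera_info("wrist");im,d=cams.capture("wrist");cv2.imwrite("pics/w3.png",im);np.savez("pics/w3.npz",im=im,d=d,**i)
print("cam pos",-i['R'].T@i['t'])
E
```

```text
[-38.52483374  12.75004094 -18.88944404 -34.18097404 -44.29351535
 -16.29929231] [ 0.40762876 -0.33982243  0.14807354] [[-0.84430097 -0.22995659  0.48402049]
 [-0.19848624  0.97319887  0.11613427]
 [-0.49775403  0.00198087 -0.86731597]]
cam pos [ 0.26599912 -0.37351431  0.25159182]
```

View pics/w3.png

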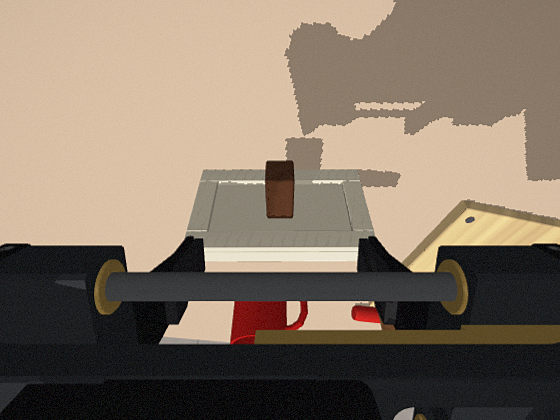

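The pull is at (280,190), midway between the fingers, and the panel is square to the gripper.

```bash
python3 - <<'E'
from h import *
z=load("w3");H,S,V=cv2.split(cv2.cvtColor(z['im'],cv2.COLOR_BGR2HSV));P=cloud(z)
m=(S>110)&(V<130)&(abs(P[...,2]-.064)<.003);m[:, :250]=0;m[:,310:]=0;m[:150]=0;m[225:]=0
p=P[m][:,:2];print(len(p));rc=cv2.minAreaRect(p.astype(np.float32));print("pull top",rc,np.median(P[m],0))
m=(abs(P[...,2]-.1)<.003);m[:230]=0;m[265:]=0;m[:,:208]=0;m[:,355:]=0
p=P[m][:,:2];l=cv2.fitLine(p.astype(np.float32),cv2.DIST_HUBER,0,.001,.001).ravel();print("panel top",l,np.degrees(np.arctan2(l[1],l[0])))
E
```

```text
1070
pull top ((0.44754791259765625, -0.33153262734413147), (0.04613417387008667, 0.02350485883653164), 13.187697410583496) [ 0.44481847 -0.33195971  0.06407601]
panel top [ 0.22793514 -0.9736763   0.47267264 -0.3241536 ] -76.82446
```

Call:
play_rows(
  commands="0 0 -0.74 0 0 0;0 0 -0.74 0 0 0;0 0 -0.74 0 0 0;0 0 -0.74 0 0 0;0 0 -0.74 0 0 0;0 0 0 0 0 0",
)

```text
time_s: 11.85
tcp_pos: [0.4086, -0.3369, 0.0359]
ee_rot: [[-0.844, -0.235, 0.482], [-0.201, 0.972, 0.121], [-0.497, 0.005, -0.868]]
wrist_force: [-0.4, 0.6, -0.0]
gripper_width: 0.997
gripper_force: 0.0
```

Call:
play_rows(
  commands="0.47 0.09 0 0 0 0;0.47 0.09 0 0 0 0;0.47 0.09 0 0 0 0;0 0 0 0 0 0",
)

```text
time_s: 12.25
tcp_pos: [0.4544, -0.3307, 0.0401]
ee_rot: [[-0.84, -0.236, 0.489], [-0.206, 0.972, 0.116], [-0.502, -0.003, -0.865]]
wrist_force: [-0.4, 0.1, 0.7]
gripper_width: 1.002
gripper_force: 0.0
```

Call:
play_rows(
  commands="0 0 0 0 0 0;0 0 0 0 0 0;0 0 0 0 0 0;0 0 0 0 0 0;0 0 0 0 0 0;0 0 0 0 0 0;0 0 0 0 0 0;0 0 0 0 0 0;0 0 0 0 0 0;0 0 0 0 0 0;0 0 0 0 0 0;0 0 0 0 0 0",
  grip=10,
)

```text
time_s: 13.45
tcp_pos: [0.4511, -0.331, 0.0383]
ee_rot: [[-0.842, -0.233, 0.486], [-0.202, 0.973, 0.116], [-0.5, 0.0, -0.866]]
wrist_force: [-0.5, 0.5, -0.9]
gripper_width: 0.275
gripper_force: 30.0
```

Call:
play_rows(
  commands="0 0 0.4 0 0 0;0 0 0.7 0 0 0;0 0 0.7 0 0 0;0.188 0.732 0 0 0 -0.1255;0.188 0.732 0 0 0 -0.1255;0.188 0.732 0 0 0 -0.1255;0.188 0.732 0 0 0 -0.1255;0.188 0.732 0 0 0 -0.1255;0.188 0.732 0 0 0 -0.1255;0.188 0.732 0 0 0 -0.1255;0.188 0.732 0 0 0 -0.1255;0.188 0.732 0 0 0 -0.1255;0.188 0.732 0 0 0 -0.1255;0.188 0.732 0 0 0 -0.1255;0.188 0.732 0 0 0 -0.1255;0.188 0.732 0 0 0 -0.1255;0.188 0.732 0 0 0 -0.1255;0 0 0 0 0 0;0 0 0 0 0 0",
)

```text
time_s: 15.35
tcp_pos: [0.5368, -0.0566, 0.1175]
ee_rot: [[-0.888, -0.015, 0.459], [0.023, 0.997, 0.077], [-0.459, 0.079, -0.885]]
wrist_force: [-0.8, -0.3, -3.5]
gripper_width: 0.274
gripper_force: 30.0
```

```bash
python3 - <<'E'
from station import r,cams
from h import *
s=r.sense();print(s['tcp_pos'],s['ee_rot'],s['wrist_force'])
i=cams.camera_info("wrist");im,d=cams.capture("wrist");cv2.imwrite("pics/w4.png",im);np.savez("pics/w4.npz",im=im,d=d,**i)
im2,d=cams.capture("scene");cv2.imwrite("pics/s4.png",im2);np.savez("pics/s4.npz",im=im2,d=d,**cams.camera_info("scene"))
im3,d=cams.capture("top");np.savez("pics/t4.npz",im=im3,d=d,**cams.camera_info("top"))
cv2.imwrite("pics/c4.png",cv2.resize(np.hstack([im[:280,100:460],cv2.resize(im2[120:280,170:376],(360,280))]),(800,311)))
E
```

```text
[ 0.53675973 -0.05660995  0.117524  ] [[-0.88837396 -0.01538633  0.45886269]
 [ 0.02272957  0.99673887  0.07742732]
 [-0.4585576   0.07921416 -0.88512713]] [-0.84711422 -0.27710533 -3.53032881]
```

View pics/c4.png

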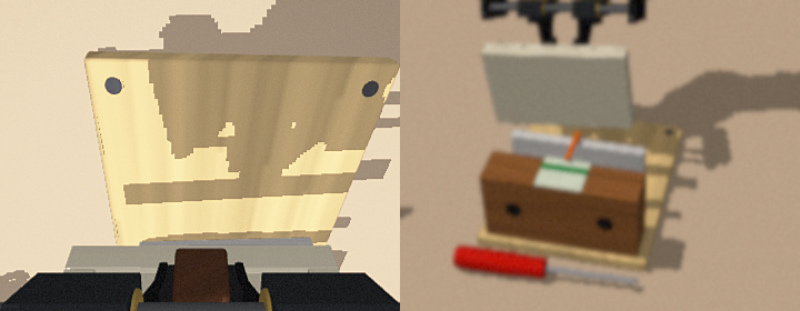

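The left crop (wrist) shows the pull at (200,272), held by the fingers, with the panel tilted slightly to one side. The right crop (scene) shows the panel raised in front of the plate, clear of it. The arm ended about 3 cm short in y and rolled about 4.5°, so I'll measure the panel's plane and correct the pose.

```bash
cat > panel.py <<'E'
from station import r
from h import *
from scipy.spatial.transform import Rotation as Ro
def panel(n,s=None):
    z=load(n);P=cloud(z);s=s or r.sense();t=s['tcp_pos'];R=s['ee_rot']
    hsv=cv2.cvtColor(z['im'],cv2.COLOR_BGR2HSV)
    Q=P-t
    m=(z['d']>0)&(Q[...,0]>.015)&(Q[...,0]<.07)&(abs(Q[...,1])<.1)&(Q[...,2]>-.055)&(Q[...,2]<.05)&(P[...,2]>.03)&(hsv[...,1]<70)
    m=cv2.erode(m.astype(np.uint8),np.ones((5,5)))>0
    p=P[m]
    for _ in range(3):
        c=np.median(p,0);nn=np.linalg.svd(p-p.mean(0),full_matrices=False)[2][2]
        nn*=np.sign(nn[0]);c=p.mean(0);e=(p-c)@nn;p=p[abs(e)<.004]
    print("n pts",len(p),"centroid",np.round(c,4),"back normal",np.round(nn,4),"std",e.std())
    print(" yaw",np.degrees(np.arctan2(nn[1],nn[0])),"pitch up",np.degrees(np.arcsin(nn[2])))
    print(" tcp",np.round(t,4),"TCP->back along n",np.round((c-t)@nn,4),"normal in tool",np.round(R.T@nn,3),"force",np.round(s['wrist_force'],1))
    y=R[:,1];yp=y-nn*(y@nn);yp/=np.linalg.norm(yp)
    Rp=np.c_[nn,yp,np.cross(nn,yp)];want=Ro.from_euler('z',-1.6,degrees=True).as_matrix()
    rv=Ro.from_matrix(want@Rp.T).as_rotvec();print(" roll",np.degrees(np.arcsin(yp[2])),"fix turn units",np.round(rv/.15,3))
E
python3 -c "
from panel import *
panel('s4')"
```

```text
n pts 1738 centroid [ 0.5708 -0.0538  0.1243] back normal [ 0.9985  0.0208 -0.0509] std 0.0013464569469607806
 yaw 1.1948281604289892 pitch up -2.9172878322828173
 tcp [ 0.5373 -0.0572  0.1179] TCP->back along n 0.0332 normal in tool [-0.862  0.003  0.506] force [ 0.7 -0.  -3.2]
 roll 4.56330417422329 fix turn units [-0.533 -0.337 -0.311]
```

Call:
play_rows(
  commands="0 0.22 0 -0.107 -0.067 -0.062;0 0.22 0 -0.107 -0.067 -0.062;0 0.22 0 -0.107 -0.067 -0.062;0 0.22 0 -0.107 -0.067 -0.062;0 0.22 0 -0.107 -0.067 -0.062;0 0 0 0 0 0;0 0 0 0 0 0;0 0 0 0 0 0",
)

```text
time_s: 16.3
tcp_pos: [0.5454, -0.0384, 0.1491]
ee_rot: [[-0.888, 0.011, 0.46], [0.025, 0.999, 0.026], [-0.459, 0.035, -0.888]]
wrist_force: [-1.7, -0.5, -2.9]
gripper_width: 0.274
gripper_force: 30.0
```

```bash
python3 - <<'E'
from station import r,cams
from panel import *
im,d=cams.capture("scene");np.savez("pics/s5.npz",im=im,d=d,**cams.camera_info("scene"))
panel("s5");print(r.sense()['joints'])
# panel side-to-side extent and bottom: back-face mask extents
z=load("s5");P=cloud(z);t=r.sense()['tcp_pos'];hsv=cv2.cvtColor(z['im'],cv2.COLOR_BGR2HSV)
m=(abs(P[...,0]-t[0]-.0335)<.008)&(abs(P[...,1]-t[1])<.12)&(P[...,2]>.03)&(P[...,2]<.2)&(hsv[...,1]<90)
c=blob(m);k=np.zeros(m.shape,np.uint8);cv2.drawContours(k,[c],-1,1,-1);q=P[(k>0)&m]
print("extent y",np.percentile(q[:,1],[.5,99.5]),"z",np.percentile(q[:,2],[.5,99.5]))
E
```

```text
n pts 1774 centroid [ 0.5794 -0.0386  0.155 ] back normal [ 0.9986 -0.0054 -0.0527] std 0.0012678199639673488
 yaw -0.310216005164394 pitch up -3.0200990025576635
 tcp [ 0.5455 -0.0383  0.1492] TCP->back along n 0.0335 normal in tool [-0.863  0.003  0.506] force [ 0.2 -0.7 -3.7]
 roll 1.9871988818121984 fix turn units [-0.237 -0.347 -0.144]
[  13.29483964    7.65039451  -47.34034168   30.27604107   -9.19945446
 -133.22323869]
extent y [-0.11794175  0.04084887] z [0.10916933 0.1996848 ]
```

The panel hasn't slipped in the grip. Joint 5 is at its limit, so a 30° tilt can't be held over the jig. I'll set the front down where it stood, regrasp it with a tilt of about 10° and come back.

```bash
python3 - <<'E'
from station import r
import numpy as np
from scipy.spatial.transform import Rotation as Ro
s=r.sense();a=np.radians(13.3);n=np.array([np.cos(a),np.sin(a),0]);y=np.array([-np.sin(a),np.cos(a),0])
z=.5*n+np.array([0,0,-.866]);Rg=np.c_[np.cross(y,z),y,z]
print(Rg,"turn units",np.round(Ro.from_matrix(Rg@s['ee_rot'].T).as_rotvec()/.15,3),"shift",np.round((np.array([.451,-.331,.1])-s['tcp_pos'])/.03,3))
E
```

```text
[[-0.8427729  -0.23004974  0.48658944]
 [-0.19922307  0.97317887  0.11502487]
 [-0.5         0.         -0.866     ]] turn units [-0.195 -0.333  1.612] shift [-3.15  -9.757 -1.639]
```

Call:
play_rows(
  commands="-0.1 -0.65 0 0 0 0;-0.2 -0.65 0 0 0 0;-0.2 -0.65 0 0 0 0;-0.2 -0.65 0 0 0 0;-0.2 -0.65 0 -0.02 -0.033 0.161;-0.2 -0.65 0 -0.02 -0.033 0.161;-0.25 -0.65 0 -0.02 -0.033 0.161;-0.25 -0.65 0 -0.02 -0.033 0.161;-0.25 -0.65 0 -0.02 -0.033 0.161;-0.25 -0.65 0 -0.02 -0.033 0.161;-0.25 -0.65 0 -0.02 -0.033 0.161;-0.25 -0.65 0 -0.02 -0.033 0.161;-0.25 -0.65 0 -0.02 -0.033 0.161;-0.25 -0.65 0 -0.02 -0.033 0.161;-0.05 -0.65 0 0 0 0;0 0 0 0 0 0;0 0 0 0 0 0",
)

```text
time_s: 18.05
tcp_pos: [0.451, -0.3305, 0.1489]
ee_rot: [[-0.843, -0.23, 0.487], [-0.199, 0.973, 0.115], [-0.5, -0.0, -0.866]]
wrist_force: [-0.4, 0.4, -3.5]
gripper_width: 0.274
gripper_force: 30.0
```

```bash
python3 - <<'E'
from station import r
import numpy as np
from scipy.spatial.transform import Rotation as Ro
s=r.sense();a=np.radians(13.3);n=np.array([np.cos(a),np.sin(a),0]);y=np.array([-np.sin(a),np.cos(a),0])
z=.5*n+np.array([0,0,-.866]);Rg=np.c_[np.cross(y,z),y,z]
print(s['joints'],s['tcp_pos'],"turn units",np.round(Ro.from_matrix(Rg@s['ee_rot'].T).as_rotvec()/.15,3),"shift",np.round((np.array([.451,-.331,.042])-s['tcp_pos'])/.03,3))
E
```

```text
[-34.05679346  14.31935587 -16.96630542 -33.07994498 -42.32252428
 -21.07254766] [ 0.45099224 -0.3305282   0.14894636] turn units [ 0.001 -0.001  0.004] shift [ 0.    -0.016 -3.565]
```

Exactly back. Lowering to the worktop.

Call:
play_rows(
  commands="0 0 -0.7 0 0 0;0 0 -0.7 0 0 0;0 0 -0.7 0 0 0;0 0 -0.7 0 0 0;0 0 -0.5 0 0 0;0 0 -0.2 0 0 0;0 0 -0.1 0 0 0;0 0 0 0 0 0;0 0 0 0 0 0",
)

```text
time_s: 18.95
tcp_pos: [0.4517, -0.3306, 0.0425]
ee_rot: [[-0.842, -0.231, 0.488], [-0.201, 0.973, 0.114], [-0.501, -0.003, -0.866]]
wrist_force: [-0.1, -1.4, -3.6]
gripper_width: 0.272
gripper_force: 30.0
```

Call:
play_rows(
  commands="0 0 -0.08 0 0 0;0 0 -0.04 0 0 0;0 0 0 0 0 0;0 0 0 0 0 0",
)

```text
time_s: 19.35
tcp_pos: [0.4513, -0.3305, 0.0383]
ee_rot: [[-0.842, -0.231, 0.487], [-0.2, 0.973, 0.114], [-0.5, -0.001, -0.866]]
wrist_force: [-0.6, -0.7, -0.5]
gripper_width: 0.273
gripper_force: 30.0
```

Call:
play_rows(
  commands="0 0 0 0 0 0;0 0 0 0 0 0;0 0 0 0 0 0;0 0 0 0 0 0;0 0 0 0 0 0;0 0 0 0 0 0;-0.04 -0.009 -0.013 -0.107 0.453 0;-0.04 -0.009 -0.013 -0.107 0.453 0;-0.04 -0.009 -0.013 -0.107 0.453 0;-0.04 -0.009 -0.013 -0.107 0.453 0;-0.04 -0.009 -0.013 -0.107 0.453 0;0 0 0 0 0 0",
  grip=75,
)

```text
time_s: 20.55
tcp_pos: [0.4463, -0.331, 0.0359]
ee_rot: [[-0.957, -0.234, 0.169], [-0.231, 0.972, 0.039], [-0.173, -0.001, -0.985]]
wrist_force: [-0.1, 0.2, -1.4]
gripper_width: 0.861
gripper_force: 0.0
```

Call:
play_rows(
  commands="0 0 0 0 0 0;0 0 0 0 0 0;0 0 0 0 0 0;0 0 0 0 0 0;0 0 0 0 0 0;0 0 0 0 0 0;0 0 0 0 0 0;0 0 0 0 0 0;0 0 0 0 0 0;0 0 0 0 0 0",
  grip=10,
)

```text
time_s: 21.55
tcp_pos: [0.4451, -0.3318, 0.036]
ee_rot: [[-0.958, -0.231, 0.169], [-0.228, 0.973, 0.039], [-0.174, -0.001, -0.985]]
wrist_force: [-0.4, -2.1, 0.9]
gripper_width: 0.277
gripper_force: 30.0
```

```bash
python3 - <<'E'
from station import r,cams
from panel import *
im,d=cams.capture("scene");np.savez("pics/s6.npz",im=im,d=d,**cams.camera_info("scene"))
panel("s6");print(r.sense()['joints'],r.sense()['tcp_pos'],r.sense()['ee_rot'])
E
```

```text
n pts 762 centroid [ 0.4839 -0.3218  0.0583] back normal [ 0.9728  0.2303 -0.0254] std 0.0016599652726338916
 yaw 13.318518782335921 pitch up -1.4541066508913676
 tcp [ 0.4451 -0.3317  0.036 ] TCP->back along n 0.0395 normal in tool [-0.98  -0.001  0.198] force [-0.1  0.6  0.3]
 roll -0.04277489769845304 fix turn units [ 0.022 -0.168 -1.736]
[-23.66238901  25.08465382 -23.18217438 -10.65741779 -34.16528385
 -44.54722796] [ 0.4450713  -0.33173325  0.03596188] [[-9.58178648e-01 -2.30988392e-01  1.68932060e-01]
 [-2.27610342e-01  9.72956232e-01  3.93662748e-02]
 [-1.73456653e-01 -7.30759963e-04 -9.84841234e-01]]
```

Call:
play_rows(
  commands="0 0 0.4 0 0 0;0 0 0.7 0 0 0;0 0 0.7 0 0 0;0.19 0.733 0 0 0 -0.125;0.19 0.733 0 0 0 -0.125;0.19 0.733 0 0 0 -0.125;0.19 0.733 0 0 0 -0.125;0.19 0.733 0 0 0 -0.125;0.19 0.733 0 0 0 -0.125;0.19 0.733 0 0 0 -0.125;0.19 0.733 0 0 0 -0.125;0.19 0.733 0 0 0 -0.125;0.19 0.733 0 0 0 -0.125;0.19 0.733 0 0 0 -0.125;0.19 0.733 0 0 0 -0.125;0.19 0.733 0 0 0 -0.125;0.19 0.733 0 0 0 -0.125;0 0 0 0 0 0;0 0 0 0 0 0",
)

```text
time_s: 23.5
tcp_pos: [0.5241, -0.0236, 0.0899]
ee_rot: [[-0.985, 0.029, 0.172], [0.028, 1.0, -0.006], [-0.172, -0.001, -0.985]]
wrist_force: [-0.6, -0.3, -3.8]
gripper_width: 0.273
gripper_force: 30.0
```

```bash
python3 - <<'E'
from station import r,cams
from panel import *
im,d=cams.capture("scene");np.savez("pics/s7.npz",im=im,d=d,**cams.camera_info("scene"))
panel("s7");print(r.sense()['joints'],r.sense()['ee_rot'])
z=load("s7");P=cloud(z);t=r.sense()['tcp_pos'];hsv=cv2.cvtColor(z['im'],cv2.COLOR_BGR2HSV)
m=(abs(P[...,0]-t[0]-.04)<.008)&(abs(P[...,1]-t[1])<.12)&(P[...,2]>.03)&(P[...,2]<.2)&(hsv[...,1]<90)
c=blob(m);k=np.zeros(m.shape,np.uint8);cv2.drawContours(k,[c],-1,1,-1);q=P[(k>0)&m]
print("extent y",np.percentile(q[:,1],[.5,99.5]),"z",np.percentile(q[:,2],[.5,99.5]))
# block + plate y extents in the scene view, top surfaces
for h,n in((.1,"block"),(.095,"plate")):
    pass
m=(abs(P[...,2]-.1)<.003)&(P[...,0]>.64)&(P[...,0]<.71)&(abs(P[...,1]+.03)<.12);q=P[m];print("block y",np.percentile(q[:,1],[.5,99.5]),len(q))
E
```

```text
n pts 1343 centroid [ 0.5643 -0.0225  0.0992] back normal [ 0.9995 -0.0291 -0.009 ] std 0.001431408843469175
 yaw -1.669141300855766 pitch up -0.5156060114023119
 tcp [ 0.5241 -0.0241  0.0898] TCP->back along n 0.0401 normal in tool [-0.983  0.     0.181] force [ 0.3 -0.2 -4. ]
 roll -0.05568843260713555 fix turn units [ 0.005 -0.06   0.008]
[  16.96781631   16.33200414  -33.47861064    6.24905723  -30.95776177
 -113.76037826] [[-9.84649150e-01  2.96033240e-02  1.72016552e-01]
 [ 2.89935667e-02  9.99561249e-01 -6.05665363e-03]
 [-1.72120377e-01 -9.76305471e-04 -9.85075440e-01]]
extent y [-0.10381079  0.05497896] z [0.05804713 0.15546501]
block y [-0.11099912  0.05666405] 1277
```

Call:
play_rows(
  commands="0 0 -0.4 0 0 0;0 0 -0.4 0 0 0;0 0 -0.4 0 0 0;0 0 0 0 0 0;0.3 -0.008 0 0 0 0;0.3 -0.008 0 0 0 0;0.3 -0.008 0 0 0 0;0.2 -0.006 0 0 0 0;0 0 0 0 0 0;0 0 0 0 0 0",
)

```text
time_s: 24.55
tcp_pos: [0.5577, -0.0248, 0.0538]
ee_rot: [[-0.985, 0.03, 0.173], [0.029, 1.0, -0.006], [-0.173, -0.001, -0.985]]
wrist_force: [0.3, -0.6, -3.1]
gripper_width: 0.272
gripper_force: 30.0
```

Call:
play_rows(
  commands="0.1 -0.003 0 0 0 0;0.1 -0.003 0 0 0 0;0.1 -0.003 0 0 0 0;0 0 0 0 0 0;0 0 0 0 0 0",
)

```text
time_s: 25.05
tcp_pos: [0.5669, -0.025, 0.0539]
ee_rot: [[-0.984, 0.03, 0.173], [0.029, 1.0, -0.006], [-0.173, -0.001, -0.985]]
wrist_force: [0.8, -0.2, -3.4]
gripper_width: 0.274
gripper_force: 30.0
```

Call:
play_rows(
  commands="0.1 -0.003 0 0 0 0;0.1 -0.003 0 0 0 0;0 0 0 0 0 0;0 0 0 0 0 0",
)

```text
time_s: 25.45
tcp_pos: [0.5719, -0.0254, 0.0535]
ee_rot: [[-0.985, 0.03, 0.171], [0.029, 1.0, -0.006], [-0.171, -0.001, -0.985]]
wrist_force: [-4.8, 0.6, -1.2]
gripper_width: 0.272
gripper_force: 30.0
```

Call:
play_rows(
  commands="0.1 0 0 0 0 0;0 0 0 0 0 0;0 0 0 0 0 0",
)

```text
time_s: 25.75
tcp_pos: [0.5741, -0.0255, 0.0534]
ee_rot: [[-0.985, 0.03, 0.17], [0.029, 1.0, -0.007], [-0.17, -0.001, -0.985]]
wrist_force: [-6.7, 1.7, 0.3]
gripper_width: 0.276
gripper_force: 30.0
```

Call:
play_rows(
  commands="0.08 0 0 0 0 0;0.04 0 0 0 0 0;0 0 0 0 0 0;0 0 0 0 0 0;0 0 0 0 0 0;0 0 0 0 0 0;0 0 0 0 0 0;0 0 0 0 0 0",
)

```text
time_s: 26.55
tcp_pos: [0.5766, -0.0257, 0.0532]
ee_rot: [[-0.985, 0.03, 0.168], [0.03, 1.0, -0.007], [-0.168, -0.002, -0.986]]
wrist_force: [-10.3, 2.3, 0.8]
gripper_width: 0.274
gripper_force: 30.0
```

```bash
python3 - <<'E'
from station import r,cams
from panel import *
f=[]
for k in range(3):
    im,d=cams.capture("scene");f.append(r.sense()['wrist_force'])
np.savez("pics/s8.npz",im=im,d=d,**cams.camera_info("scene"))
print("mean F",np.mean(f,0),r.sense()['tcp_pos'],r.sense()['joints'])
im2,d2=cams.capture("top");np.savez("pics/t8.npz",im=im2,d=d2,**cams.camera_info("top"))
cv2.imwrite("pics/c8.png",np.hstack([cv2.resize(im[130:280,180:330],(400,400),interpolation=cv2.INTER_CUBIC),cv2.resize(im[130:300,370:470],(235,400),interpolation=cv2.INTER_CUBIC)]))
z=load("s8");P=cloud(z);hsv=cv2.cvtColor(z['im'],cv2.COLOR_BGR2HSV)
m=(P[...,2]>.1)&(P[...,2]<.13)&(P[...,0]>.585)&(P[...,0]<.645)&(abs(P[...,1]+.025)<.09)&(hsv[...,1]<90)
q=P[m];print(len(q),"panel visible strip: y",np.percentile(q[:,1],[1,99]),"top z",np.percentile(q[:,2],99))
top=q[q[:,2]>.108];l=cv2.fitLine(top[:,:2].astype(np.float32),cv2.DIST_HUBER,0,.001,.001).ravel();print("dir",np.degrees(np.arctan2(l[1],l[0])))
E
```

```text
mean F [-9.33275148  1.73235496  1.34185418] [ 0.57653506 -0.02571234  0.0531412 ] [  15.02815603   23.82716687  -28.15920856    5.96147595  -28.91361418
 -111.74111766]
895 panel visible strip: y [-0.10576505  0.052967  ] top z 0.11933113030052266
dir 89.11094
```

View pics/c8.png

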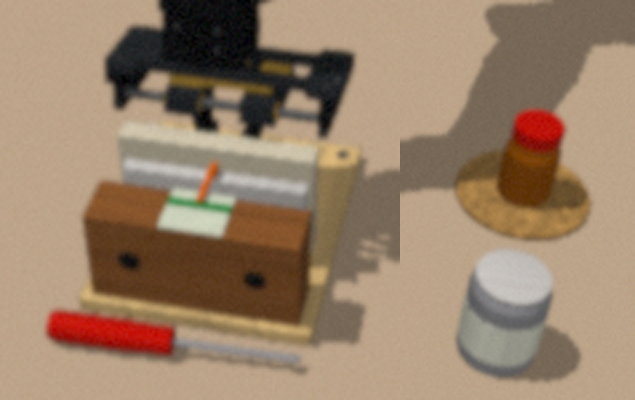

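The pointer tip at (203,200) is over the green band. The panel stands square and central against the plate, the jar stands on the trivet at (528,170), and the tin and screwdriver haven't moved. The push is about 9.5 N.

```bash
python3 -c "
from station import r
print(r.finish_job())"
```

```text
the job is handed in; nothing more can be done
None
```

I've handed in the job: the jar stands on the trivet, and the gripper still holds the drawer front upright, square and central against the sprung plate at about 9–10 N, with the pointer over the green band; the verdict hasn't been shown to me.

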